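Find the stiff blade box

ROBOT

A 7-joint arm with a two-finger parallel gripper is mounted at the origin on the work surface. World frame = base frame: x ahead of the robot, y to its left, z up, the work surface at z = 0. Lengths are in m, angles in rad, forces in N, time in s.
With the tool pointing down it reaches from about 0.4 to 0.85 m from the base axis. Payload 10.4 kg.
Tool frame: the origin (TCP) lies on the mounting face of the last link; the fingertips stand 173 mm ahead of it and the grasp point (between the pads) lies 155 mm ahead of it (manip.tip_extent is the distance from the TCP to the fingertips, in m); z points along the fingers, y is the line along which they close (so a half turn about z gives the same grasp; the last joint's range is limited). The gripper opens to 85 mm and grips with 20 to 120 N. Pads are 22 mm wide; open, the fingers measure 114 mm over their backs; the gripper's body (76 mm by 85 mm) begins 54 mm behind the grasp point. The pads swing forward as they close: fully open they stand 13 mm farther back than shut.
Start: joints at [1.314, 0.332, -0.065, 1.46, 0.022, 1.35, -0.088], TCP at [0.145, -0.608, 0.405] pointing down, gripper open.
Joint ranges: [-2.6, 2.6], [-0.5, 2.12], [-1.47, 1.34], [0.16, 2.42], [-1.27, 4.41], [0.06, 2.06], [-2.6, 2.6]. Speed limits (rad/s): [2.22, 2.22, 2.79, 2.79, 3.14, 3.14, 3.14].

INTERFACE

Orientations are given as a unit quaternion [x, y, z, w].
In Python, from workcell import manip gives the robot as it stands.
- The arm moves only by the tool move_arm, never from a script. Its argument "plan" is one flat list of numbers, 7 for each row, row after row: the turn, a rotation vector about the tool's x, y, z in rad, then the shift along the tool's x, y, z in m, then the finger opening in m, from 0 to 0.0854. In form: [ax, ay, az, dx, dy, dz, gripper, ax, ay, az, dx, dy, dz, gripper, ...]. A call has 1 to 12 rows; each row is the pose to reach, as a shift and turn from the pose commanded when the call began, along the tool's axes at that moment; what a row does not reach only later rows make up. A row lasts 1/8 s, in which the tool goes at most 62.5 mm and 10.7 degrees, less where a joint would pass 70% of its speed; a pose out of reach is approached as far as the arm can. A call with a gripper value outside its range is refused whole. The fingers move at their own pace and stop on an object; "squeeze" is the grip in N (left out, the last holds). Time passes only in rows, so rows that repeat a pose let the fingers close. It gives the time, the measured TCP pose, the force, the opening and the grip force at its end, in the units of the state.
- manip.get_obs(): the state, without advancing time (a new reading comes with each control period).
- manip.camera(name): name is "side" or "top" or "wrist"; returns a dict with "color" (400x640x3 uint8, red, green, blue), "fx", "fy", "cx", "cy" (pixels), "dist" ([k1, k2, p1, p2, k3] as OpenCV has them; the pictures are not rectified), "cam_to_world" (4x4, takes a point from camera to world coordinates); the wrist camera has in their place "mount" (4x4, takes a point from camera to tool coordinates, whose origin is the TCP and whose axes are the flange's). Camera axes: x right, y down, z forward; pixel columns grow to the right and rows downward; lengths in m; the calibration is good to about 2 mm. A picture is of the moment at which its call begins: read the wrist's pose just before it. There is no depth.
- manip.hand_in(): hands the job in; it is judged then, once.
Trained networks look in a picture, given as the dict that the camera call returned (one of the last four; its "shot" number tells which), for a name from the list of things; names that differ only in an ending like _2 or _b are one class to them, and where a whole thing is asked for, a point or a joint stands for the part that bears it (a point fixed in the world has none). Each returns a list of dicts, best first, with "conf" (0 to 1); they miss things now and then, are a little off and sometimes report something else, mostly with a low value. They report only what shows in the picture. A call takes as long as a camera call. They do not tell look-alikes from the thing itself.
- manip.look_for(picture, label): "position" ([x, y, z] in m, in the coordinates of the camera as it stood for that picture, good to about 4 mm: the middle of the surface that is visible of it).
- manip.silhouettes(picture, label): "pixels" (400x640 bool, what is visible of it).
- manip.tip_of(picture, label): "position" ([x, y, z] in m, in the coordinates of the camera as it stood for that picture, good to about 4 mm: a listed point, or the origin of a listed thing).
The state is a dict: "clock": time; "joint_pos": joint angles; "joint_velocities": joint speeds; "tau": joint torques, N m; "position": TCP position; "ee_rot": TCP orientation; "ft_force": force on the tool from outside, world axes, zero at the start; "torque": the same for the moment, N m; "grip_width": opening from 0.0 (shut) to 1.0 (fully open); "grasp_force": force on a finger pad.
Only numpy, scipy, OpenCV 4.12 (cv2) and the standard library are available. Lean on these libraries where they do the work, as an engineer would, in place of code of your own. Each camera call takes 0.05 s, during which the arm holds its last target. There are 200 camera calls.

TASK

Check the hinges of the two blade boxes on the sloping rack: first the one on the robot's left, then the one on its right, swing the lid about half way open (each has a ball knob to lift it by; a free lid drops shut when let go, a stiff one stays up). One of them is stiff: shut its lid and set that box down gently, flat on its base, in the empty reject tray. The other box stays shut in its place on the rack, and the small roll, the hand roller and the steel block beside the rack are left where they are.

Things in the scene. Friction and masses are not known exactly. Their poses are not given: they have to be found in the camera images.
- box_a: one of two alike lidded steel boxes of spare blades (0.4 to 0.6 kg), base 76 x 60 x 26 mm, 33 mm high with the lid shut, loose on the sloping rack, its front end low, against the lip. Origin: centre of its underside; x from front end to hinged end (up the slope), y across its 60 mm width, z square to its underside. Sides flat, clear for a grip across the width; at least 55 mm between boxes
- box_b: one of two alike lidded steel boxes of spare blades (0.4 to 0.6 kg), base 76 x 60 x 26 mm, 33 mm high with the lid shut, loose on the sloping rack, its front end low, against the lip. Origin: centre of its underside; x from front end to hinged end (up the slope), y across its 60 mm width, z square to its underside. Sides flat, clear for a grip across the width; at least 55 mm between boxes
- knob_a (a point): box_a: centre of the black ball knob, 14 mm across, on that box's lid, 64 mm from the hinge line; lid shut, it is 26 mm in front of the box's origin (box -x) and 47.5 mm above its underside, 14.5 mm clear above the lid's flat top to the ball's centre
- knob_b (a point): box_b: centre of the black ball knob, 14 mm across, on that box's lid, 64 mm from the hinge line; lid shut, it is 26 mm in front of the box's origin (box -x) and 47.5 mm above its underside, 14.5 mm clear above the lid's flat top to the ball's centre
- lid_a (a joint): box_a: angle of that box's lid, rad: 0 shut, 1.6 the stop wide open. Hinge line along box y at the upper end (towards the robot), 38 mm behind the box's origin (box +x) and 26.5 mm above its underside; opening swings the knob up and over towards it. A free lid drops shut by itself when let go; a stiff one (0.05 N m) stays where it is left
- lid_b (a joint): box_b: angle of that box's lid, rad: 0 shut, 1.6 the stop wide open. Hinge line along box y at the upper end (towards the robot), 38 mm behind the box's origin (box +x) and 26.5 mm above its underside; opening swings the knob up and over towards it. A free lid drops shut by itself when let go; a stiff one (0.05 N m) stays where it is left
- rack: fixed white rack 320 mm wide (y), 125 mm deep (x), its top sloping up at 35 degrees towards the robot; 10 mm lip along its low (far) edge. The two boxes lie on it side by side, about 65 mm either side of rack y = 0, in an order drawn anew. Origin: centre of its foot on the table; x up-slope (towards the robot), y to the robot's right
- foil_bar (a point): middle of a gold foil roll, 44 mm in diameter, 270 mm long along rack y, fixed 225 mm up above the boxes between upright cheeks (250 mm high, 156 mm to either side). It leaves no room for a gripper straight down over a knob or box, but there is room with the tool tilted about 35 degrees, its upper end leaning away from the robot, square to the slope
- tray: fixed empty grey reject tray, 170 x 210 mm (x, y) outside, 20 mm high, walls and floor 4 mm; lies to the robot's right. Origin: centre of its underside on the table
- roll_small: bystander: small standing gold foil roll, 38 mm across, 45 mm high, to the right of the rack; origin: centre of its underside
- foil_roller: bystander: hand roller with a brown wheel 60 mm across and a black handle, about 210 mm long, to the left of the rack; origin: on the table under its wheel
- steel_block: bystander: plain steel block 70 x 40 x 30 mm farther to the right of the rack; origin: centre of its underside
Things that resemble listed ones, but are neither listed nor needed, are in the scene too. Leave any purple or red look-alike of the box_b alone.

How it is judged:
On the way, in this order (a step that is already met when the one before it is completed fails the run):
1. the left box's lid is swung open, at least 0.6 rad (((value of joint lid_a above 0.6 rad and y of box_a in the frame of rack between -0.16 and 0 m and z of box_a in the frame of rack between 0.03 and 0.08 m and x of box_a in the frame of rack above -0.07 m) or (value of joint lid_b above 0.6 rad and y of box_b in the frame of rack between -0.16 and 0 m and z of box_b in the frame of rack between 0.03 and 0.08 m and x of box_b in the frame of rack above -0.07 m))), for 0.1 s.
2. then the right box's lid, at least 0.6 rad (((value of joint lid_a above 0.6 rad and y of box_a in the frame of rack between 0 and 0.16 m and z of box_a in the frame of rack between 0.03 and 0.08 m and x of box_a in the frame of rack above -0.07 m) or (value of joint lid_b above 0.6 rad and y of box_b in the frame of rack between 0 and 0.16 m and z of box_b in the frame of rack between 0.03 and 0.08 m and x of box_b in the frame of rack above -0.07 m))), for 0.1 s.
At the end, for the whole second after the job is handed in: the box with the stiff lid lies flat (within 0.12 rad) on the floor of the reject tray, within 85 mm of its centre, lid shut (under 0.15 rad), at rest; the free box lies on the rack within 30 mm of where it started, still flat on the slope, shut (under 0.15 rad) and at rest (horizontal distance between box_b and tray below 0.085 m and height (world z) of box_b below 0.012 m and angle between box_b's own z axis and vertical below 0.12 rad and value of joint each of lid_b, lid_a below 0.15 rad and linear speed of each of box_b, box_a below 0.02 m/s and distance of box_a from where it was at the start of the episode below 0.03 m and angle between the z axis of box_a and the z axis of rack, either way round below 0.75 rad and angle between the x axis of box_a and the x axis of rack, either way round below 0.8 rad); the robot touches nothing.
It fails at once if the stiff box is dropped or slammed down (faster than 0.6 m/s within 35 mm of the table) (height (world z) of box_b below 0.035 m and linear speed of box_b above 0.6 m/s).
It fails at once if the free box is taken off the rack (moved more than 60 mm) (distance of box_a from where it was at the start of the episode above 0.06 m).
It fails at once if a listed bystander is pushed more than 30 mm from its place (distance of any of roll_small, foil_roller, steel_block from where it was at the start of the episode above 0.03 m).
It also fails if it takes over 67 s, if anything falls off the work surface, if the arm or the gripper's body presses on something with over 40 N, if the wrist force passes 120 N, or if a joint passes its speed limit or range.

## Working session

There is one attempt and no reset: what is moved stays moved. The work goes in short steps, Python scripts to look and compute and a tool call to move; the robot and the scene stay as the last step left them, time stands still between calls to the robot, and variables do not carry over. Pictures are saved under pics/ and viewed, at most 10 in all, crops included, and the job is handed in when it is done.

Besides the shell and the picture viewer there is one more tool, called after "Call:" in YAML: its name, and indented under it one key for each argument. move_arm: Moves the arm, as the interface text tells. Its arguments: {"type":"object","properties":{"plan":{"type":"array","items":{"type":"number"}},"squeeze":{"type":"number"}},"required":["plan"]}

```bash
ls; mkdir -p pics
cat > h.py <<'E'
import numpy as np, cv2
from scipy.spatial.transform import Rotation as R
from workcell import manip
def T(o):
    M=np.eye(4); M[:3,:3]=R.from_quat(o["ee_rot"]).as_matrix(); M[:3,3]=o["position"]; return M
def cam(name):
    o=manip.get_obs(); p=manip.camera(name)
    M=p["cam_to_world"] if name!="wrist" else T(o)@np.array(p["mount"])
    return p,np.array(M)
def w(M,x): return M[:3,:3]@np.array(x)+M[:3,3]
def px(p,M,X):
    Mi=np.linalg.inv(M); K=np.array([[p["fx"],0,p["cx"]],[0,p["fy"],p["cy"]],[0,0,1]])
    return cv2.projectPoints(np.atleast_2d(X).astype(float),cv2.Rodrigues(Mi[:3,:3])[0],Mi[:3,3],K,np.array(p["dist"]))[0][:,0]
def save(p,f): cv2.imwrite("pics/"+f,p["color"][:,:,::-1])
E
python3 - <<'E'
from h import *
np.set_printoptions(precision=4,suppress=True)
o=manip.get_obs(); print(o)
for n in ["side","top"]:
    p,M=cam(n); save(p,n+"0.png"); print(n,M[:3,3],M[:3,2])
    for l in ["box_a","knob_a","rack","foil_bar","tray","roll_small","foil_roller","steel_block"]:
        for d in manip.tip_of(p,l):
            X=w(M,d["position"]); print(l,round(d["conf"],2),X,px(p,M,X)[0].round())
E
```

```text
pics
{'clock': 0.0, 'joint_pos': array([ 1.3144,  0.3329, -0.0647,  1.461 ,  0.0216,  1.3499, -0.0885]), 'joint_velocities': array([ 0.0009, -0.0022,  0.0001,  0.0021,  0.0022, -0.0015,  0.0017]), 'tau': array([  0.0003, -62.5437,   0.0494, -39.161 ,   0.0163,   0.0096,
         0.    ]), 'position': array([ 0.1448, -0.6079,  0.4039]), 'ee_rot': array([ 0.9932,  0.1166, -0.0001, -0.0007]), 'ft_force': array([-0.5078, -0.306 , -0.0868]), 'torque': array([ 0.0441,  0.0026, -0.0005]), 'grasp_force': 0.0, 'grip_width': 1.0018943251159915}
side [ 0.2537 -0.7907  0.6734] [ 0.329   0.802  -0.4986]
box_a 0.86 [0.3878 0.1611 0.001 ] [250. 238.]
box_a 0.71 [ 0.583  -0.1175  0.0027] [345. 278.]
box_a 0.62 [0.6104 0.2038 0.0439] [313. 206.]
box_a 0.57 [0.5862 0.0764 0.0494] [320. 225.]
box_a 0.55 [ 0.7493  0.1024 -0.0021] [363. 224.]
box_a 0.44 [ 0.4683 -0.395  -0.0005] [352. 384.]
knob_a 0.85 [0.3902 0.1855 0.0454] [248. 222.]
knob_a 0.78 [ 0.5581 -0.1291  0.0445] [339. 271.]
knob_a 0.59 [0.7561 0.0719 0.0478] [370. 215.]
knob_a 0.5 [0.6354 0.0718 0.0679] [335. 218.]
knob_a 0.49 [0.6549 0.1923 
[... 663 characters left out ...]
04.]
knob_a 0.7 [ 0.5506 -0.1213  0.0431] [369. 213.]
knob_a 0.7 [0.3847 0.1878 0.047 ] [259. 273.]
knob_a 0.69 [0.7516 0.0778 0.0442] [299. 145.]
knob_a 0.67 [0.6318 0.0736 0.0736] [300. 183.]
knob_a 0.62 [0.6517 0.2017 0.0696] [255. 177.]
rack 0.78 [0.5691 0.1464 0.    ] [276. 210.]
foil_bar 0.72 [0.6042 0.1361 0.2236] [273. 180.]
foil_bar 0.31 [ 0.5672  0.1469 -0.0002] [276. 210.]
tray 0.62 [ 0.4657 -0.3927  0.0004] [460. 243.]
tray 0.34 [ 0.7    -0.3604 -0.0035] [444. 166.]
roll_small 0.69 [ 0.6651 -0.2367  0.0017] [405. 177.]
roll_small 0.62 [ 0.697  -0.3606 -0.0003] [445. 167.]
foil_roller 0.91 [ 0.4902  0.443  -0.0002] [175. 237.]
steel_block 0.69 [ 0.6968 -0.3591 -0.0031] [444. 167.]
```

View pics/side0.png

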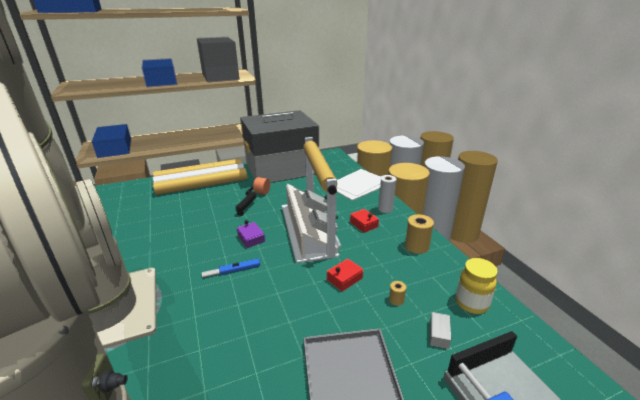

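View pics/top0.png

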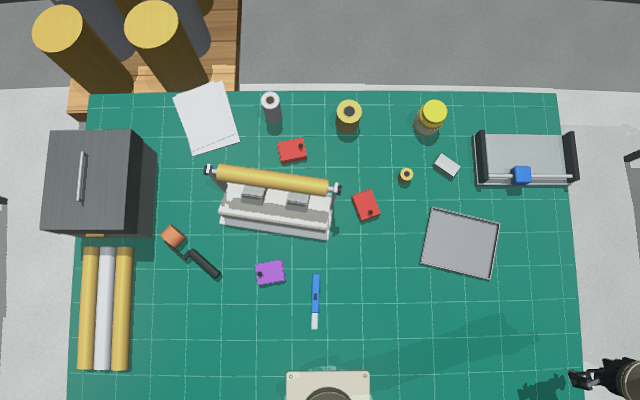

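Left box shows at top px (254,196) and right at (296,202), both grey and on the rack. Look-alikes are red at (292,150) and (366,205), and purple at (270,273), all on the table. I choose the two grey ones.

```bash
cat >> h.py <<'E'
np.set_printoptions(precision=4,suppress=True)
U=np.array([.988,-.157,0]); Z=np.array([0,0,1.]); c,s=np.cos(np.radians(35)),np.sin(np.radians(35))
N=U*s+Z*c; P=U*c-Z*s; Y=np.array([-.157,-.988,0])
def Rt(tilt=35):
    a=np.radians(tilt); z=-(U*np.sin(a)+Z*np.cos(a)); return np.c_[np.cross(Y,z),Y,z]
def step(pos,Rw,base=None):
    B=T(manip.get_obs()) if base is None else base
    return np.r_[R.from_matrix(B[:3,:3].T@Rw).as_rotvec(),B[:3,:3].T@(np.array(pos)-B[:3,3])].round(4)
def st():
    o=manip.get_obs(); print(round(o["clock"],2),"J",o["joint_pos"],"p",o["position"],"F",o["ft_force"],"w",o["grip_width"]*.0854,o["grasp_force"],"rot",T(o)[:3,2])
E
python3 - <<'E'
from h import *
p,M=cam("top"); cv2.imwrite("pics/crop.png",cv2.resize(p["color"][150:250,190:350,::-1],None,fx=5,fy=5,interpolation=cv2.INTER_CUBIC))
print(step([.72,-.15,.42],Rt()))
E
```

```text
[ 0.1196 -0.6032  0.379   0.6657 -0.3123 -0.0153]
```

View pics/crop.png

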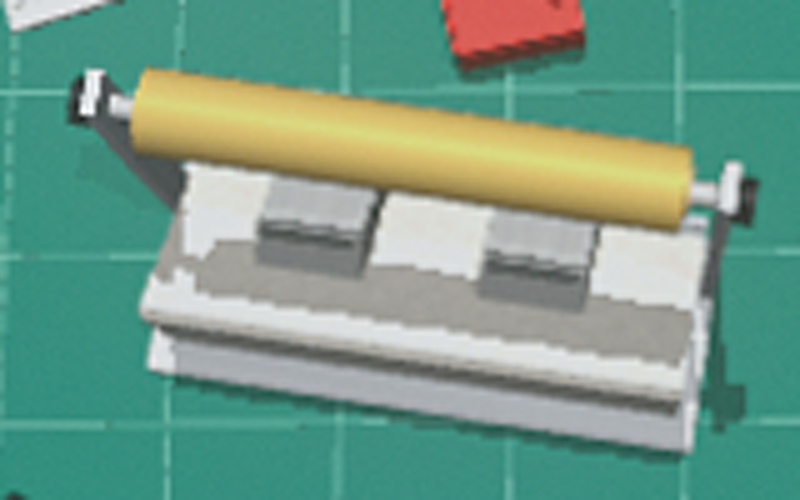

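The crop shows two grey steel boxes on the rack, centred near top px (254,197) and (298,203), partly under the gold bar. The choice is confirmed.

Call:
move_arm:
  plan: [0.12, -0.603, 0.379, 0.666, -0.312, -0.015, 0.04, 0.12, -0.603, 0.379, 0.666, -0.312, -0.015, 0.04, 0.12, -0.603, 0.379, 0.666, -0.312, -0.015, 0.04, 0.12, -0.603, 0.379, 0.666, -0.312, -0.015, 0.04, 0.12, -0.603, 0.379, 0.666, -0.312, -0.015, 0.04, 0.12, -0.603, 0.379, 0.666, -0.312, -0.015, 0.04, 0.12, -0.603, 0.379, 0.666, -0.312, -0.015, 0.04, 0.12, -0.603, 0.379, 0.666, -0.312, -0.015, 0.04, 0.12, -0.603, 0.379, 0.666, -0.312, -0.015, 0.04, 0.12, -0.603, 0.379, 0.666, -0.312, -0.015, 0.04, 0.12, -0.603, 0.379, 0.666, -0.312, -0.015, 0.04, 0.12, -0.603, 0.379, 0.666, -0.312, -0.015, 0.04]
  squeeze: 25

```text
clock: 2.45
position: [0.677, -0.1691, 0.4037]
ee_rot: [0.954, -0.077, -0.288, -0.02]
ft_force: [0.3, -0.3, 0.7]
grip_width: 0.469
grasp_force: 0.0
```

Run:
```python
from h import *
st(); p,M=cam("wrist"); save(p,"w1.png"); print(np.array(p["mount"]))
for l in ["box_a","knob_a"]:
    for d in manip.tip_of(p,l): X=w(M,d["position"]); print(l,round(d["conf"],2),X,px(p,M,X)[0].round())
kL=np.array([.654,.197,.0715])
print(step(kL+.264*N,Rt()),step(kL+.214*N,Rt()))
```

```text
2.45 J [ 0.0235  0.7516  0.309   0.9388 -0.1323  2.0579 -1.4424] p [ 0.677  -0.1691  0.4037] F [ 0.2549 -0.2535  0.6631] w 0.04006948854114258 0.0 rot [-0.5464  0.0814 -0.8336]
[[-0.0001 -0.9571 -0.2898  0.074 ]
 [ 1.     -0.0002  0.0005  0.0009]
 [-0.0006 -0.2898  0.9571  0.0309]
 [ 0.      0.      0.      1.    ]]
box_a 0.85 [0.5931 0.0797 0.0483] [75. 80.]
box_a 0.81 [0.3896 0.1567 0.0008] [137. 188.]
box_a 0.66 [ 0.576  -0.1157  0.0034] [276.  42.]
knob_a 0.91 [0.6323 0.0712 0.0721] [38. 52.]
knob_a 0.67 [ 0.5588 -0.1238  0.0471] [286.  78.]
knob_a 0.57 [0.3874 0.1853 0.0451] [111. 213.]
[ 0.0052 -0.0234  0.0054  0.1243 -0.3537  0.0539] [ 0.0052 -0.0234  0.0054  0.1232 -0.354   0.1039]
```

Call:
move_arm:
  plan: [0, -0.02, 0, 0.12, -0.03, 0.02, 0.04, 0, -0.02, 0, 0.12, -0.03, 0.02, 0.04, 0.005, -0.023, 0.005, 0.123, -0.12, 0.05, 0.04, 0.005, -0.023, 0.005, 0.123, -0.24, 0.08, 0.04, 0.005, -0.023, 0.005, 0.123, -0.354, 0.104, 0.04, 0.005, -0.023, 0.005, 0.123, -0.354, 0.104, 0.04, 0.005, -0.023, 0.005, 0.123, -0.354, 0.104, 0.04, 0.005, -0.023, 0.005, 0.123, -0.354, 0.104, 0.04, 0.005, -0.023, 0.005, 0.123, -0.354, 0.104, 0.04, 0.005, -0.023, 0.005, 0.123, -0.354, 0.104, 0.04]

```text
clock: 3.85
position: [0.776, 0.1701, 0.2485]
ee_rot: [0.951, -0.079, -0.299, -0.024]
ft_force: [0.1, -0.7, -0.3]
grip_width: 0.468
grasp_force: 0.0
```

Run:
```python
from h import *
st(); p,M=cam("wrist"); save(p,"w2.png")
for l in ["box_a","knob_a"]:
    for d in manip.tip_of(p,l): X=w(M,d["position"]); print(l,round(d["conf"],2),X,px(p,M,X)[0].round())
kL=np.array([.654,.197,.0715])
print(step(kL+.214*N,Rt()),step(kL+.164*N,Rt()))
```

```text
3.85 J [-0.2623  1.1013  0.1093  0.6277 -0.3203  1.9846 -1.9645] p [0.776  0.1701 0.2485] F [ 0.0902 -0.6899 -0.3192] w 0.03994980424818803 0.0 rot [-0.5643  0.0925 -0.8204]
box_a 0.61 [0.6035 0.204  0.0467] [308. 236.]
box_a 0.59 [0.5921 0.0775 0.0488] [474. 231.]
knob_a 0.72 [0.6548 0.1926 0.0756] [310. 231.]
knob_a 0.61 [0.6343 0.0708 0.0717] [511. 225.]
knob_a 0.58 [0.7499 0.0725 0.0442] [564.  10.]
knob_a 0.49 [0.3867 0.1848 0.0491] [353. 323.]
[-0.0034 -0.0023 -0.0073 -0.0004 -0.0068  0.0025] [-0.0034 -0.0023 -0.0073 -0.0005 -0.0067  0.0525]
```

View pics/w2.png

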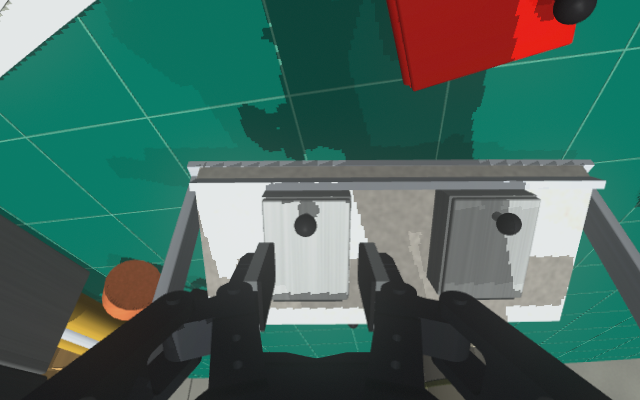

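The wrist picture shows the left box with its knob at (305,225) and the right box's knob at (508,223). The fingers straddle about column 315, so the tool has to go a few mm left.

Run:
```python
from h import *
p,M=cam("wrist"); st()
K=np.array([[p["fx"],0,p["cx"]],[0,p["fy"],p["cy"]],[0,0,1]])
g=cv2.cvtColor(p["color"],cv2.COLOR_RGB2GRAY)
k=[]
for u0,v0 in [(305,225),(508,223)]:
    q=cv2.undistortPoints(np.array([[[u0,v0]]],float),K,np.array(p["dist"]))[0,0]
    d=M[:3,:3]@np.r_[q,1]; 
    for z in (.0715,): X=M[:3,3]+d*(z-M[2,3])/d[2]; print(X); k.append(X)
print(px(p,M,k))
kL=k[0]
print(step(kL+.214*N,Rt()),step(kL+.164*N,Rt()))
```

```text
4.05 J [-0.2631  1.1013  0.1086  0.6275 -0.3211  1.9844 -1.965 ] p [0.7758 0.1711 0.2485] F [-0.8538  0.3379  0.3367] w 0.039688422030051414 0.0 rot [-0.5644  0.0931 -0.8203]
[0.6559 0.1964 0.0715]
[0.637  0.0737 0.0715]
[[305. 225.]
 [508. 223.]]
[-0.0033 -0.0021 -0.0068  0.0012 -0.0061  0.0012] [-0.0033 -0.0021 -0.0068  0.0011 -0.0059  0.0512]
```

Call:
move_arm:
  plan: [0, 0, -0.007, 0.001, -0.006, 0.015, 0.04, 0, 0, -0.007, 0.001, -0.006, 0.035, 0.04, 0, 0, -0.007, 0.001, -0.006, 0.051, 0.04, 0, 0, -0.007, 0.001, -0.006, 0.051, 0.04, 0, 0, -0.007, 0.001, -0.006, 0.051, 0.005, 0, 0, -0.007, 0.001, -0.006, 0.051, 0.005, 0, 0, -0.007, 0.001, -0.006, 0.051, 0.005, 0, 0, -0.007, 0.001, -0.006, 0.051, 0.005]
  squeeze: 25

```text
clock: 5.05
position: [0.7489, 0.1827, 0.2064]
ee_rot: [0.951, -0.075, -0.298, -0.025]
ft_force: [2.1, -3.9, 5.3]
grip_width: 0.136
grasp_force: 24.5
```

Run:
```python
from h import *
st(); p,M=cam("wrist"); save(p,"w3.png")
# lid arc in tool frame relative to grasp: ball rel. hinge in (P,N)=(64,21)
o=manip.get_obs(); B=T(o)
for th in (.2,.4,.6,.75,.8):
    C,S=np.cos(th),np.sin(th); d=P*(64*C-21*S-64)/1e3+N*(64*S+21*C-21)/1e3
    print(th,(B[:3,:3].T@d).round(4), "bar-dist ok")
```

```text
5.05 J [-0.2892  1.051   0.0996  0.807  -0.3103  1.8549 -1.9423] p [0.7489 0.1827 0.2064] F [ 2.0675 -3.8901  5.3423] w 0.011623586981134356 24.512983560562134 rot [-0.5639  0.0919 -0.8207]
0.2 [-0.0054 -0.     -0.0123] bar-dist ok
0.4 [-0.0132 -0.0001 -0.0233] bar-dist ok
0.6 [-0.0229 -0.0001 -0.0325] bar-dist ok
0.75 [-0.0314 -0.0001 -0.0381] bar-dist ok
0.8 [-0.0344 -0.0001 -0.0396] bar-dist ok
```

View pics/w3.png

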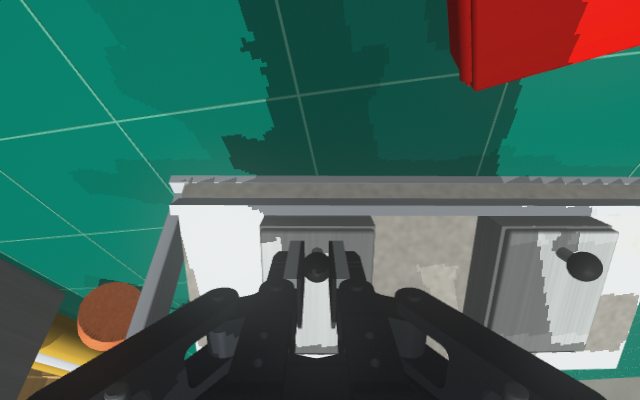

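Fingers are on the knob at (317,266), opening about 12 mm. Next I lift along the arc.

Call:
move_arm:
  plan: [0, 0, 0, -0.0025, 0, -0.006, 0.005, 0, 0.02, 0, -0.0087, 0, -0.012, 0.005, 0, 0.03, 0, -0.0135, 0, -0.018, 0.005, 0, 0.05, 0, -0.0214, 0, -0.023, 0.005, 0, 0.06, 0, -0.0275, 0, -0.028, 0.005, 0, 0.08, 0, -0.036, 0, -0.032, 0.005, 0, 0.09, 0, -0.0417, 0, -0.0355, 0.005, 0, 0.1, 0, -0.048, 0, -0.0375, 0.005, 0, 0.1, 0, -0.0502, 0, -0.0385, 0.005, 0, 0.1, 0, -0.0502, 0, -0.0385, 0.005]

```text
clock: 6.35
position: [0.7295, 0.1865, 0.2659]
ee_rot: [0.965, -0.075, -0.251, -0.022]
ft_force: [-1.4, 0.4, -2.2]
grip_width: 0.135
grasp_force: 24.4
```

Run:
```python
from h import *
st(); p,M=cam("wrist"); save(p,"w4.png")
for d in manip.tip_of(p,"knob_a"): X=w(M,d["position"]); print(round(d["conf"],2),X,px(p,M,X)[0].round())
p,M=cam("side"); cv2.imwrite("pics/s4.png",cv2.resize(p["color"][120:280,220:420,::-1],None,fx=4,fy=4))
for d in manip.tip_of(p,"knob_a"): X=w(M,d["position"]); print(round(d["conf"],2),X,px(p,M,X)[0].round())
```

```text
6.35 J [-0.3178  0.9085  0.1122  0.9181 -0.2823  1.7925 -1.9499] p [0.7295 0.1865 0.2659] F [-1.3698  0.3717 -2.1893] w 0.011554894416009834 24.38629299402237 rot [-0.4815  0.0795 -0.8728]
0.65 [0.6532 0.1992 0.1208] [314. 261.]
0.56 [0.6335 0.071  0.0722] [544. 187.]
0.91 [0.3876 0.1859 0.043 ] [247. 222.]
0.75 [0.6506 0.1954 0.1236] [325. 183.]
0.71 [ 0.558  -0.1296  0.0468] [339. 270.]
0.64 [0.7534 0.0726 0.0471] [369. 216.]
0.58 [0.6375 0.0746 0.0695] [336. 217.]
```

View pics/w4.png

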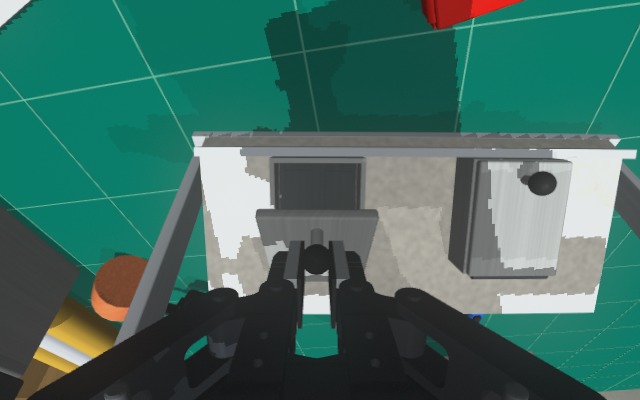

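The lid is swung open (knob at (317,261), dark box interior at (315,185)), with the box still in place. Now I let go and see.

Call:
move_arm:
  plan: [0, 0, 0, 0, 0, 0, 0.03, 0, 0, 0, 0, 0, 0, 0.03, 0, 0, 0, 0, 0, 0, 0.03, 0, 0, 0, 0, 0, 0, 0.03, 0, 0, 0, 0, 0, 0, 0.03, 0, 0, 0, 0, 0, 0, 0.03]

```text
clock: 7.3
position: [0.7295, 0.1864, 0.2659]
ee_rot: [0.965, -0.076, -0.251, -0.021]
ft_force: [-0.6, -0.2, -0.2]
grip_width: 0.354
grasp_force: 0.0
```

Run:
```python
from h import *
st(); p,M=cam("wrist"); save(p,"w5.png")
for d in manip.tip_of(p,"knob_a"): X=w(M,d["position"]); print(round(d["conf"],2),X,px(p,M,X)[0].round())
p,M=cam("side")
for d in manip.tip_of(p,"knob_a"): X=w(M,d["position"]); print(round(d["conf"],2),X,px(p,M,X)[0].round())
```

```text
7.3 J [-0.3177  0.9086  0.1123  0.918  -0.2821  1.7925 -1.9498] p [0.7295 0.1864 0.2659] F [-0.5615 -0.2218 -0.243 ] w 0.030266736494552894 0.0 rot [-0.4815  0.0792 -0.8729]
0.87 [0.632  0.0724 0.0757] [543. 193.]
0.67 [0.6555 0.1942 0.0754] [323. 187.]
0.55 [0.3914 0.1895 0.0468] [358. 327.]
0.82 [ 0.5579 -0.1254  0.0452] [338. 270.]
0.7 [0.3891 0.1886 0.0437] [247. 222.]
0.66 [0.6364 0.0725 0.0669] [336. 218.]
0.63 [0.7533 0.0724 0.0469] [369. 216.]
0.57 [0.6527 0.1915 0.0727] [326. 197.]
```

Let go, the left lid fell shut (knob z 0.075), so it is free. On to the right box.

Run:
```python
from h import *
k=np.array([.636,.0733,.0715]); print(step(k+.204*N,Rt()))
```

```text
[-0.0025 -0.1013  0.002   0.0501  0.1264  0.0027]
```

Call:
move_arm:
  plan: [0, -0.1, 0.002, 0.04, 0.02, -0.01, 0.04, 0, -0.1, 0.002, 0.05, 0.08, -0.005, 0.04, -0.002, -0.101, 0.002, 0.05, 0.126, 0.003, 0.04, -0.002, -0.101, 0.002, 0.05, 0.126, 0.003, 0.04, -0.002, -0.101, 0.002, 0.05, 0.126, 0.003, 0.04, -0.002, -0.101, 0.002, 0.05, 0.126, 0.003, 0.04]

```text
clock: 8.25
position: [0.7515, 0.0571, 0.2387]
ee_rot: [0.951, -0.074, -0.299, -0.024]
ft_force: [-0.2, 0.5, 0.5]
grip_width: 0.466
grasp_force: 0.0
```

Run:
```python
from h import *
st(); p,M=cam("wrist"); 
for d in manip.tip_of(p,"knob_a"): X=w(M,d["position"]); print(round(d["conf"],2),X,px(p,M,X)[0].round())
# dark ball blob near expected place
e=px(p,M,[.636,.0733,.0715])[0]; print("exp",e)
x0,y0=(e-35).astype(int); c=p["color"][y0:y0+70,x0:x0+70]
m=(c.max(2)<50).astype(np.uint8); n,lab,S,C=cv2.connectedComponentsWithStats(m)
print(S[1:],C[1:]+[x0,y0])
cv2.imwrite("pics/c6.png",cv2.resize(c[:,:,::-1],None,fx=5,fy=5))
k=np.array([.636,.0733,.0715]); print(step(k+.164*N,Rt()))
```

```text
8.25 J [-0.1634  0.99    0.1394  0.8539 -0.2492  1.9011 -1.7852] p [0.7515 0.0571 0.2387] F [-0.2295  0.4993  0.5206] w 0.039818478276702464 0.0 rot [-0.566   0.0904 -0.8194]
0.91 [0.6323 0.0698 0.0728] [325. 238.]
0.89 [ 0.5559 -0.1243  0.047 ] [593. 239.]
0.75 [0.6576 0.1955 0.0727] [102. 232.]
0.63 [0.5929 0.0767 0.0466] [322. 236.]
exp [318.2724 233.0887]
[[ 32  24  17  19 128]] [[325.3906 228.4766]]
[-0.0002 -0.0006  0.0019  0.0003  0.0019  0.0398]
```

View pics/c6.png

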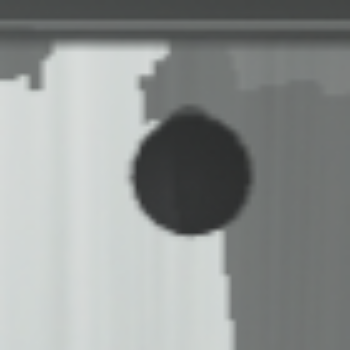

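The ball shows at (321,232), expected at (318,233), so the knob is 1.5 mm farther right. Descend and grip.

Call:
move_arm:
  plan: [0, 0, 0, 0, 0.003, 0.015, 0.04, 0, 0, 0, 0, 0.003, 0.03, 0.04, 0, 0, 0, 0, 0.003, 0.04, 0.04, 0, 0, 0, 0, 0.003, 0.04, 0.04, 0, 0, 0, 0, 0.003, 0.04, 0.005, 0, 0, 0, 0, 0.003, 0.04, 0.005, 0, 0, 0, 0, 0.003, 0.04, 0.005, 0, 0, 0, 0, 0.003, 0.04, 0.005]
  squeeze: 25

```text
clock: 9.35
position: [0.7287, 0.0566, 0.2063]
ee_rot: [0.951, -0.075, -0.299, -0.024]
ft_force: [4.1, 3.4, 4.1]
grip_width: 0.136
grasp_force: 24.5
```

Call:
move_arm:
  plan: [0, 0, 0, -0.0025, 0, -0.006, 0.005, 0, 0.02, 0, -0.0087, 0, -0.012, 0.005, 0, 0.03, 0, -0.0135, 0, -0.018, 0.005, 0, 0.05, 0, -0.0214, 0, -0.023, 0.005, 0, 0.06, 0, -0.0275, 0, -0.028, 0.005, 0, 0.08, 0, -0.036, 0, -0.032, 0.005, 0, 0.09, 0, -0.0417, 0, -0.0355, 0.005, 0, 0.1, 0, -0.048, 0, -0.0375, 0.005, 0, 0.1, 0, -0.0502, 0, -0.0385, 0.005, 0, 0.1, 0, -0.0502, 0, -0.0385, 0.005]

```text
clock: 10.6
position: [0.7096, 0.0589, 0.2663]
ee_rot: [0.965, -0.076, -0.252, -0.02]
ft_force: [-0.1, -0.7, 0.1]
grip_width: 0.133
grasp_force: 24.6
```

Run:
```python
from h import *
st()
for n in ("wrist","side"):
    p,M=cam(n); save(p,n+"7.png")
    for d in manip.tip_of(p,"knob_a"): X=w(M,d["position"]); print(round(d["conf"],2),X,px(p,M,X)[0].round())
```

```text
10.6 J [-0.1947  0.8158  0.1458  1.0811 -0.2193  1.7509 -1.7803] p [0.7096 0.0589 0.2663] F [-0.0832 -0.7016  0.0692] w 0.011320178755173063 24.561042487621307 rot [-0.4822  0.0773 -0.8726]
0.77 [ 0.5586 -0.1236  0.0483] [597. 206.]
0.71 [0.6287 0.0709 0.1244] [316. 272.]
0.55 [0.6548 0.1937 0.0757] [ 91. 188.]
0.75 [ 0.5564 -0.1283  0.0476] [338. 270.]
0.72 [0.7522 0.0728 0.0485] [369. 215.]
0.64 [0.6533 0.1951 0.0753] [326. 196.]
0.57 [0.3894 0.1862 0.0419] [248. 223.]
0.56 [0.6308 0.0735 0.1147] [334. 205.]
```

Lid is up. Release to confirm it is stiff.

Call:
move_arm:
  plan: [0, 0, 0, 0, 0, 0, 0.03, 0, 0, 0, 0, 0, 0, 0.03, 0, 0, 0, 0, 0, 0, 0.03, 0, 0, 0, 0, 0, 0, 0.03, 0, 0, 0, 0, 0, 0, 0.03]

```text
clock: 11.42
position: [0.7095, 0.0591, 0.266]
ee_rot: [0.965, -0.076, -0.252, -0.02]
ft_force: [-0.4, 0.0, 0.3]
grip_width: 0.35
grasp_force: 0.0
```

Run:
```python
from h import *
st()
for n in ("wrist","side"):
    p,M=cam(n); save(p,n+"8.png")
    for d in manip.tip_of(p,"knob_a"): X=w(M,d["position"]); print(round(d["conf"],2),X,px(p,M,X)[0].round())
```

```text
11.43 J [-0.1948  0.8161  0.1456  1.0813 -0.2194  1.7508 -1.7803] p [0.7095 0.0591 0.266 ] F [-0.4201  0.0076  0.3008] w 0.029905467598814916 0.0 rot [-0.4827  0.0773 -0.8724]
0.89 [ 0.5598 -0.123   0.0462] [595. 203.]
0.79 [0.6306 0.073  0.1209] [311. 264.]
0.55 [0.6567 0.1969 0.0764] [ 83. 187.]
0.78 [ 0.5572 -0.1274  0.045 ] [338. 270.]
0.7 [0.6538 0.1931 0.0736] [326. 197.]
0.67 [0.6341 0.0705 0.1168] [335. 204.]
0.66 [0.7539 0.0702 0.0439] [370. 217.]
0.51 [0.3871 0.1838 0.0434] [247. 223.]
```

The right lid stays up, so that one is stiff. Regrip and swing it shut along the reversed arc.

Run:
```python
from h import *
A=[(.1,-.0502,-.0385),(.09,-.0417,-.0355),(.08,-.036,-.032),(.06,-.0275,-.028),(.05,-.0214,-.023),(.03,-.0135,-.018),(.02,-.0087,-.012),(0,-.0025,-.006),(0,0,0),(0,0,.0015)]
R0=R.from_rotvec([0,.1,0]); t0=np.array([-.0502,0,-.0385])
for a,x,z in A: print(round(a-.1,3),R0.inv().apply(np.array([x,0,z])-t0).round(4))
```

```text
0.0 [0. 0. 0.]
-0.01 [0.0082 0.     0.0038]
-0.02 [0.0135 0.     0.0079]
-0.04 [0.0215 0.     0.0127]
-0.05 [0.0271 0.     0.0183]
-0.07 [0.0345 0.     0.0241]
-0.08 [0.0386 0.     0.0305]
-0.1 [0.0442 0.     0.0371]
-0.1 [0.0461 0.     0.0433]
-0.1 [0.046  0.     0.0448]
```

Call:
move_arm:
  plan: [0, 0, 0, 0, 0, 0, 0.005, 0, 0, 0, 0, 0, 0, 0.005, 0, 0, 0, 0, 0, 0, 0.005, 0, -0.01, 0, 0.008, 0, 0.004, 0.005, 0, -0.02, 0, 0.0135, 0, 0.008, 0.005, 0, -0.04, 0, 0.0215, 0, 0.013, 0.005, 0, -0.05, 0, 0.027, 0, 0.018, 0.005, 0, -0.07, 0, 0.0345, 0, 0.024, 0.005, 0, -0.08, 0, 0.0386, 0, 0.0305, 0.005, 0, -0.1, 0, 0.044, 0, 0.037, 0.005, 0, -0.1, 0, 0.046, 0, 0.043, 0.005, 0, -0.1, 0, 0.046, 0, 0.0445, 0.005]

```text
clock: 13.12
position: [0.7281, 0.0559, 0.2056]
ee_rot: [0.951, -0.075, -0.299, -0.024]
ft_force: [7.0, -2.2, 9.5]
grip_width: 0.134
grasp_force: 25.9
```

Call:
move_arm:
  plan: [0, 0, 0, 0, 0, 0, 0.005, 0, 0, 0, 0, 0, 0, 0.005, 0, 0, 0, 0, 0, 0, 0.04, 0, 0, 0, 0, 0, 0, 0.04, 0, 0, 0, 0, 0, 0, 0.04]

```text
clock: 13.75
position: [0.7275, 0.0565, 0.2042]
ee_rot: [0.951, -0.075, -0.3, -0.024]
ft_force: [0.1, -0.5, 0.2]
grip_width: 0.468
grasp_force: 0.0
```

Run:
```python
from h import *
st()
for n in ("wrist","side"):
    p,M=cam(n); save(p,n+"9.png")
    for d in manip.tip_of(p,"knob_a"): X=w(M,d["position"]); print(round(d["conf"],2),X,px(p,M,X)[0].round())
# box origin from knob; grasp TCP = origin + .17N
k=np.array([.636,.0718,.0715]); b=k-.026*P-.0475*N; print("box",b)
print(step(k+.214*N,Rt()),step(b+.225*N,Rt()),step(b+.171*N,Rt()))
```

```text
13.75 J [-0.1721  0.9564  0.1352  0.9889 -0.2415  1.8026 -1.7705] p [0.7275 0.0565 0.2042] F [ 0.0669 -0.4615  0.2102] w 0.039928879099100145 0.0 rot [-0.5671  0.0907 -0.8186]
0.94 [0.6581 0.1945 0.0748] [ 35. 272.]
0.82 [0.6347 0.0677 0.0731] [322. 274.]
0.9 [ 0.5564 -0.1271  0.0456] [338. 270.]
0.8 [0.3864 0.1845 0.046 ] [247. 222.]
0.72 [0.7543 0.0721 0.0508] [370. 215.]
0.66 [0.655  0.1951 0.0735] [326. 196.]
0.59 [0.61   0.2038 0.0429] [313. 206.]
0.48 [0.6364 0.0698 0.0679] [336. 218.]
box [0.588  0.0794 0.0475]
[-0.0006 -0.0001  0.0001  0.0002 -0.001  -0.0517] [-0.0006 -0.0001  0.0001 -0.0258 -0.001  -0.0152] [-0.0006 -0.0001  0.0001 -0.0258 -0.001   0.0388]
```

Call:
move_arm:
  plan: [0, 0, 0, 0, 0, -0.03, 0.0854, 0, 0, 0, 0, 0, -0.05, 0.0854, 0, 0, 0, -0.013, -0.001, -0.04, 0.0854, 0, 0, 0, -0.026, -0.001, -0.02, 0.0854, 0, 0, 0, -0.026, -0.001, -0.015, 0.0854, 0, 0, 0, -0.026, -0.001, -0.015, 0.0854]

```text
clock: 14.7
position: [0.7155, 0.0591, 0.2318]
ee_rot: [0.951, -0.075, -0.3, -0.024]
ft_force: [-0.0, 0.3, 0.4]
grip_width: 0.997
grasp_force: 0.0
```

Run:
```python
from h import *
st(); p,M=cam("wrist"); save(p,"w10.png")
for l in ("box_a","knob_a"):
  for d in manip.tip_of(p,l): X=w(M,d["position"]); print(l,round(d["conf"],2),X,px(p,M,X)[0].round())
b=np.array([.588,.0794,.0475])
print(step(b+.171*N,Rt()))
```

```text
14.7 J [-0.18    0.9011  0.136   1.027  -0.2398  1.8184 -1.7779] p [0.7155 0.0591 0.2318] F [-0.0265  0.3159  0.3622] w 0.08514635628424719 0.0 rot [-0.5665  0.0905 -0.8191]
box_a 0.97 [0.6047 0.2021 0.0422] [127. 216.]
box_a 0.67 [ 0.5776 -0.1186  0.0023] [601. 148.]
knob_a 0.75 [ 0.5578 -0.1252  0.0464] [631. 216.]
knob_a 0.66 [0.6304 0.0706 0.0731] [319. 214.]
knob_a 0.65 [0.6551 0.1918 0.0763] [ 58. 213.]
knob_a 0.41 [0.389  0.1863 0.0465] [251. 323.]
[-0.0007 -0.0008 -0.0001 -0.0002 -0.0001  0.0544]
```

View pics/w10.png

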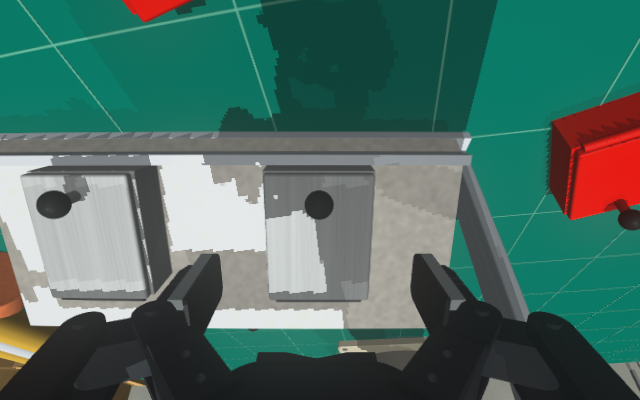

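The lid is shut and the box, columns 265–375, sits centred between the open fingers at 220 and 413. Descend and grip.

Call:
move_arm:
  plan: [0, 0, 0, 0, 0, 0.02, 0.0854, 0, 0, 0, 0, 0, 0.038, 0.0854, 0, 0, 0, 0, 0, 0.05, 0.0854, 0, 0, 0, 0, 0, 0.054, 0.0854, 0, 0, 0, 0, 0, 0.054, 0.0854, 0, 0, 0, 0, 0, 0.054, 0.05, 0, 0, 0, 0, 0, 0.054, 0.05, 0, 0, 0, 0, 0, 0.054, 0.05, 0, 0, 0, 0, 0, 0.054, 0.05]
  squeeze: 60

```text
clock: 15.98
position: [0.6852, 0.0637, 0.1886]
ee_rot: [0.951, -0.075, -0.299, -0.024]
ft_force: [3.9, -0.7, 5.7]
grip_width: 0.691
grasp_force: 68.1
```

Call:
move_arm:
  plan: [0, 0, 0, 0, 0, -0.01, 0.05, 0, 0, 0, 0, 0, -0.02, 0.05, 0, 0, 0, 0, 0, -0.03, 0.05, 0, 0, 0, 0, 0, -0.03, 0.05]

```text
clock: 16.48
position: [0.7023, 0.0612, 0.2128]
ee_rot: [0.951, -0.075, -0.299, -0.024]
ft_force: [-0.9, -0.3, -6.2]
grip_width: 0.688
grasp_force: 67.1
```

Run:
```python
from h import *
st(); p,M=cam("wrist"); save(p,"w11.png"); p,M=cam("side"); save(p,"s11.png")
for l in ("box_a","knob_a"):
  for d in manip.tip_of(p,l): X=w(M,d["position"]); print(l,round(d["conf"],2),X,px(p,M,X)[0].round())
```

```text
16.48 J [-0.1863  0.8869  0.1323  1.093  -0.2377  1.7649 -1.7734] p [0.7023 0.0612 0.2128] F [-0.9326 -0.2651 -6.2032] w 0.05875984891070939 67.0542311668396 rot [-0.5651  0.0907 -0.82  ]
box_a 0.95 [ 0.7473  0.1007 -0.0041] [363. 225.]
box_a 0.78 [ 0.5811 -0.1184 -0.0009] [345. 279.]
box_a 0.71 [0.3843 0.1621 0.0029] [249. 237.]
box_a 0.63 [0.6106 0.2049 0.0452] [313. 205.]
box_a 0.58 [0.6028 0.0774 0.0737] [325. 217.]
knob_a 0.88 [ 0.558  -0.128   0.0475] [339. 270.]
knob_a 0.87 [0.3897 0.1886 0.044 ] [248. 222.]
knob_a 0.56 [0.7528 0.0722 0.0457] [369. 216.]
knob_a 0.55 [0.6517 0.1932 0.0709] [325. 198.]
```

View pics/w11.png

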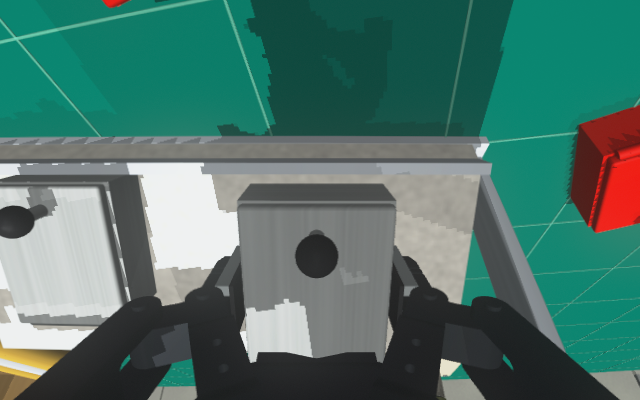

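The box is held square between the pads with its lid shut (knob at (317,256)). Lift out square to the slope.

Call:
move_arm:
  plan: [0, 0, 0, 0, 0, -0.02, 0.05, 0, 0, 0, 0, 0, -0.045, 0.05, 0, 0, 0, 0, 0, -0.07, 0.05, 0, 0, 0, 0, 0, -0.095, 0.05, 0, 0, 0, 0, 0, -0.11, 0.05, 0, 0, 0, 0, 0, -0.11, 0.05]

```text
clock: 17.42
position: [0.7643, 0.0512, 0.3025]
ee_rot: [0.951, -0.075, -0.299, -0.024]
ft_force: [-0.3, 1.1, -6.8]
grip_width: 0.691
grasp_force: 67.1
```

Run:
```python
from h import *
st()
for pos,t in [((.76,-.06,.33),28),((.68,-.17,.36),10),((.55,-.33,.34),0),((.466,-.394,.23),0)]: print(pos,t,step(pos,Rt(t)))
```

```text
17.43 J [-0.1485  0.9884  0.1438  0.7234 -0.2557  2.0311 -1.8041] p [0.7643 0.0512 0.3025] F [-0.3025  1.1271 -6.7785] w 0.059013455386095384 67.13946104049683 rot [-0.5654  0.0907 -0.8198]
(0.76, -0.06, 0.33) 28 [-0.0008  0.1209 -0.     -0.0049  0.1104 -0.0302]
(0.68, -0.17, 0.36) 10 [-0.0008  0.4351 -0.0002 -0.0727  0.2316 -0.0195]
(0.55, -0.33, 0.34) 0 [-0.0008  0.6097 -0.0002 -0.1459  0.4101  0.0559]
(0.466, -0.394, 0.23) 0 [-0.0008  0.6097 -0.0002 -0.1427  0.4866  0.1877]
```

Call:
move_arm:
  plan: [0, 0.06, 0, -0.002, 0.055, -0.015, 0.05, 0, 0.12, 0, -0.005, 0.11, -0.03, 0.05, 0, 0.28, 0, -0.039, 0.17, -0.025, 0.05, 0, 0.435, 0, -0.073, 0.23, -0.02, 0.05, 0, 0.52, 0, -0.097, 0.28, 0.005, 0.05, 0, 0.61, 0, -0.121, 0.33, 0.03, 0.05, 0, 0.61, 0, -0.134, 0.37, 0.04, 0.05, 0, 0.61, 0, -0.146, 0.41, 0.056, 0.05, 0, 0.61, 0, -0.146, 0.41, 0.056, 0.05, 0, 0.61, 0, -0.146, 0.41, 0.056, 0.05, 0, 0.61, 0, -0.146, 0.41, 0.056, 0.05, 0, 0.61, 0, -0.146, 0.41, 0.056, 0.05]

```text
clock: 18.92
position: [0.5502, -0.3287, 0.3398]
ee_rot: [0.997, -0.078, -0.0, -0.001]
ft_force: [0.1, -0.4, -6.3]
grip_width: 0.688
grasp_force: 67.3
```

Run:
```python
from h import *
st(); p,M=cam("side"); 
for l in ("box_a","tray"):
  for d in manip.tip_of(p,l): X=w(M,d["position"]); print(l,round(d["conf"],2),X,px(p,M,X)[0].round())
print(step((.466,-.394,.23),Rt(0)),step((.466,-.394,.18),Rt(0)))
```

```text
18.93 J [ 0.2581  0.411   0.2749  1.5137 -0.1157  1.2341 -1.1774] p [ 0.5502 -0.3287  0.3398] F [ 0.0709 -0.422  -6.3087] w 0.05877138158307164 67.30230331420898 rot [-0.0009  0.0011 -1.    ]
box_a 0.92 [ 0.5826 -0.1195  0.0035] [345. 278.]
box_a 0.83 [0.3862 0.1601 0.0003] [250. 238.]
box_a 0.82 [0.6114 0.2037 0.0441] [313. 205.]
box_a 0.73 [ 0.5462 -0.3298  0.1711] [376. 286.]
box_a 0.47 [0.7447 0.103  0.0009] [362. 223.]
tray 0.85 [ 0.4672 -0.3946  0.0025] [351. 383.]
tray 0.66 [0.6114 0.2075 0.0462] [313. 204.]
[-0.0006  0.0008  0.0004 -0.0727  0.0771  0.1099] [-0.0006  0.0008  0.0004 -0.0727  0.0771  0.1599]
```

Call:
move_arm:
  plan: [0, 0, 0, -0.036, 0.038, 0.02, 0.05, 0, 0, 0, -0.073, 0.077, 0.05, 0.05, 0, 0, 0, -0.073, 0.077, 0.09, 0.05, 0, 0, 0, -0.073, 0.077, 0.12, 0.05, 0, 0, 0, -0.073, 0.077, 0.14, 0.05, 0, 0, 0, -0.073, 0.077, 0.15, 0.05, 0, 0, 0, -0.073, 0.077, 0.156, 0.05, 0, 0, 0, -0.073, 0.077, 0.16, 0.05, 0, 0, 0, -0.073, 0.077, 0.162, 0.05, 0, 0, 0, -0.073, 0.077, 0.162, 0.05]

```text
clock: 20.32
position: [0.4655, -0.3943, 0.1783]
ee_rot: [0.997, -0.079, -0.0, -0.0]
ft_force: [-0.6, 0.3, -7.0]
grip_width: 0.688
grasp_force: 67.2
```

Still hanging; creep down.

Call:
move_arm:
  plan: [0, 0, 0, 0, 0, 0.001, 0.05, 0, 0, 0, 0, 0, 0.002, 0.05, 0, 0, 0, 0, 0, 0.003, 0.05, 0, 0, 0, 0, 0, 0.003, 0.05]

```text
clock: 20.82
position: [0.4655, -0.3944, 0.1771]
ee_rot: [0.997, -0.079, 0.0, -0.0]
ft_force: [-8.3, 7.6, 17.3]
grip_width: 0.689
grasp_force: 70.1
```

Touchdown. Ease off, open, and retract.

Call:
move_arm:
  plan: [0, 0, 0, 0, 0, -0.0015, 0.05, 0, 0, 0, 0, 0, -0.0015, 0.0854, 0, 0, 0, 0, 0, -0.0015, 0.0854, 0, 0, 0, 0, 0, -0.0015, 0.0854, 0, 0, 0, 0, 0, -0.02, 0.0854, 0, 0, 0, 0, 0, -0.05, 0.0854, 0, 0, 0, 0, 0, -0.1, 0.0854, 0, 0, 0, 0, 0, -0.15, 0.0854, 0, 0, 0, 0, 0, -0.15, 0.0854]

```text
clock: 21.95
position: [0.4661, -0.3953, 0.3309]
ee_rot: [0.997, -0.079, 0.004, 0.002]
ft_force: [-0.1, -0.1, 0.0]
grip_width: 0.997
grasp_force: 0.0
```

Run:
```python
from h import *
st()
for n in ("side","wrist"):
  p,M=cam(n); save(p,n+"12.png")
  for l in ("box_a","knob_a","tray"):
    for d in manip.tip_of(p,l): X=w(M,d["position"]); print(l,round(d["conf"],2),X,px(p,M,X)[0].round())
```

```text
21.95 J [ 0.3746  0.353   0.317   1.6148 -0.1176  1.1845 -1.0122] p [ 0.4661 -0.3953  0.3309] F [-0.1155 -0.1156  0.0492] w 0.08510755687958893 0.0 rot [ 0.0068 -0.0042 -1.    ]
box_a 0.93 [ 0.4647 -0.3945  0.0085] [350. 382.]
box_a 0.69 [0.6094 0.2061 0.0457] [312. 205.]
box_a 0.56 [0.3875 0.1603 0.0006] [250. 238.]
box_a 0.51 [ 0.5822 -0.1173  0.0015] [345. 278.]
knob_a 0.85 [ 0.4934 -0.3988  0.0488] [365. 365.]
knob_a 0.81 [0.3895 0.1856 0.0444] [248. 222.]
knob_a 0.65 [0.6536 0.1948 0.0741] [326. 196.]
knob_a 0.53 [ 0.5572 -0.1304  0.0463] [339. 271.]
tray 0.65 [ 0.4634 -0.3964  0.0082] [350. 383.]
tray 0.62 [0.6087 0.1382 0.2251] [319. 163.]
box_a 0.7 [ 0.4684 -0.3954  0.0021] [316. 179.]
knob_a 0.67 [ 0.4893 -0.3981  0.0531] [315. 167.]
```

View pics/side12.png

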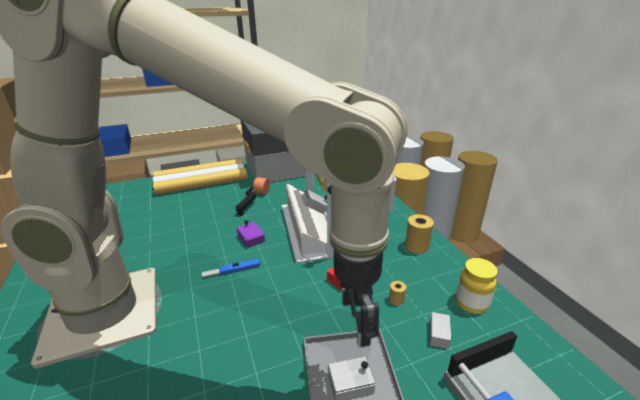

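The box lies flat and shut in the tray at (352,376), clear of the gripper. The bystanders at (398,292), (440,330) and (255,190) have not moved, and neither has the free box. Hand in.

```bash
python3 -c "
from workcell import manip; print(manip.hand_in())"
```

```text
the job is handed in; nothing more can be done
None
```

I handed the job in at about 22 s: the left box's lid dropped shut when let go, so it stayed on the rack. The right box's lid stayed up, so I shut it and set that box flat in the reject tray; no verdict came back.

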